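Clip a cordless hook probe onto the terminal post of a load tester

TASK

Take the cordless hook probe out of its cradle and clip it onto the brass post of the bench load tester: rest its shoe on the post, push the plunger in so that the hook runs out beside the post, slide the hook in underneath until its stem meets the post, then let the spring draw the hook up and let go. The post is clamped at whatever height it was last used, so feel for it, and go gently: neither push nor pull on it with more than about 10 N. Leave the probe upright on the free length of the post, with the post fully home in the hook, and leave the tin and the tape roll where they are.

Things in the scene. Friction and masses are not known exactly. Their poses are not given: they have to be found in the camera images.
- knob (a point): Centre of the probe's plunger knob, a black rounded block 30 mm (x) by 20 mm (y) by 24 mm high on a sprung stem; grip across its ribbed 20 mm faces, along its own y axis. Axes are those of the whole probe: z up its barrel, y the way the hook's toe points. The probe weighs about 90 g. The round barrel (18 mm diameter) ends 24 mm below this point with the plunger out, 12 mm with it in.
- shoe (a point): Point on the probe's axis at the flat underside of its black presser shoe, 70 mm below the knob centre with the plunger out, 58 mm with it fully in; axes as the knob. The shoe is 6 mm thick and reaches 9 mm to either side in x, 10 mm towards -y and 18 mm towards +y. An 8 mm post lying along the probe's x axis touches the hook's stem when its centre is under this point (y = 0).
- hook (a point): Middle of the steel hook's foot, fixed to the knob, 74.5 mm below it on the same axis. The stem (4 mm round) stands at y = -6 mm; the foot (4 mm thick) runs from it towards +y and rises 2.5 mm at the toe, which ends at y = +6 mm. With the plunger out the foot's top is 2.5 mm under the shoe; pushing the plunger moves knob and hook together down past the shoe. The post goes between shoe and foot.
- plunger (a joint): How far the plunger is pushed in, m: 0 = out, hook drawn up; 0.012 = stop, hook fully out. The spring pushes back with 2 N at 0, rising 0.5 N per mm to 8 N at the stop. The hook can pass under the 8 mm post only from about 0.0085 on; with the post fully home in the hook it rests near 0.0055, pinching the post with 5 N from above and below; with nothing in the hook it returns to 0.
- cradle: Low grey charging cradle, fixed, 70 x 80 mm and 22 mm high, in which the probe stands at the start, its axis through this origin (on the underside) and its axes along the cradle's. The shoe rests 16 mm up in a pocket 6 mm deep with 1.5 mm play, the hook in a slot below; lift straight out. A small display window on the probe's barrel faces its -x, at the start more or less towards the robot.
- tester: Bench load tester, fixed: grey vented housing 69 x 100 mm, 88 mm high, on a steel foot. Origin at the centre of its underside; its front looks to its -x. A brass post, 8 mm round, sticks out level along -x at y = 0 from a slotted panel, bare from x = -25.5 mm (nut) to its end at -66 mm. It is clamped at an unknown height, centre 44 to 66 mm up, and does not move.
- grease_tin: Small cream and dark red tin, 59 mm diameter, 37 mm high, loose bystander. Origin at the centre of its underside.
- tape_black: Black tape roll lying flat, 64 mm diameter, 19 mm high, loose bystander. Origin at the centre of its underside.
Not all that is in view belongs to the job. Leave any blue or white look-alike of the part that bears knob alone.

How it is judged (in metres and radians):
On the way, in this order (a step that is already met when the one before it is completed fails the run):
1. the probe is lifted out of its cradle (height (world z) of shoe above 0.045 m), for 0.1 s.
2. the shoe is pressed on the post and the hook runs out far enough to pass it (value of joint plunger above 0.0075 m and contact force between probe and tester above 4 N), for 0.1 s.
At the end, for the whole second after the job is handed in: The probe hangs on the post by its hook alone, at rest: plunger between 4.3 and 6.7 mm (post fully home in the hook), probe axis within 5 mm of the post's line and 30 to 63 mm in front of the tester's origin, upright within 0.2 rad and square to the post within 0.3 rad, the spring pinching the post (value of joint plunger between 0.0043 and 0.0067 m and contact force between probe and tester above 4 N and x of shoe in the frame of tester between -0.063 and -0.03 m and y of shoe in the frame of tester between -0.005 and 0.005 m and angle between shoe's own z axis and vertical below 0.2 rad and angle between the x axis of shoe and the x axis of tester, either way round below 0.3 rad and linear speed of probe below 0.01 m/s); the robot touches nothing.
It fails at once if the probe bears on the tester or its post with more than 22 N in all (the pinch of the spring alone makes about 10 N, both sides added) (contact force between probe and tester above 22 N).
It fails at once if the grease tin is shoved (distance of grease_tin from where it was at the start of the episode above 0.02 m).
It fails at once if the tape roll is shoved (distance of tape_black from where it was at the start of the episode above 0.02 m).
It also fails if it takes over 48 s, if anything falls off the work surface, if the arm or the gripper's body presses on something with over 40 N, if the wrist force passes 120 N, or if a joint passes its speed limit or range.

ROBOT

A 6-joint arm with a two-finger parallel gripper is mounted at the origin on a cart in front of the work surface, level with it; the furniture and walls round the work are solid. World frame = base frame: x ahead of the robot, y to its left, z up, the work surface at z = 0. Lengths are in mm, angles in rad, forces in N, time in s.
With the tool pointing down it reaches from about 275 to 750 mm from the base axis. Payload 10.2 kg.
Tool frame: the origin (TCP) lies between the finger pads; the fingertips stand 11 mm ahead of it and the grasp point (between the pads) lies 8 mm behind it; z points along the fingers, y is the line along which they close (so a half turn about z gives the same grasp; the last joint's range is limited). The gripper opens to 85 mm and grips with 20 to 120 N. Pads are 22 mm wide; open, the fingers measure 114 mm over their backs; the gripper's body (76 mm by 85 mm) begins 54 mm behind the grasp point. The pads swing forward as they close: fully open they stand 13 mm farther back than shut.
Start: joints at [-1.571, 0.313, 1.498, -0, 1.331, -0.223], TCP at [115.991, -512.033, 242.294] pointing down, gripper open.
Joint ranges: [-2.94, 2.94], [-0.97, 2.17], [0.19, 2.56], [-1.23, 4.37], [0.02, 3.11], [-2.88, 2.88]. Speed limits (rad/s): [2.39, 2.39, 3.01, 3.14, 3.14, 3.14].

INTERFACE

Orientations are given as a unit quaternion [w, x, y, z].
In Python, from rig import sense, eyes, finish_job gives the robot as it stands.
- The arm moves only by the shell command python3 -m jog 'ROWS' [FORCE]. ROWS is JSON, a list of rows, each a list of 7 numbers: the shift along the tool's x, y, z in m, then the turn, a rotation vector about the tool's x, y, z in rad, then the finger opening in m, from 0 to 0.0854. In form: [[dx, dy, dz, rx, ry, rz, gripper], ...]. A call has 1 to 5 rows; each row shifts and turns the commanded pose from where the row before left it, along the tool's axes as they then stand; what a row does not reach is not made up. A row lasts 1/10 s, in which the tool goes at most 50 mm and 8.59 degrees, less where a joint would pass 70% of its speed; a pose out of reach is approached as far as the arm can. A call is refused whole if a number of a shift passes 0.05 or a number of a turn 0.15, either way. A call with a gripper value outside its range is refused whole. The fingers move at their own pace and stop on an object; FORCE is the grip in N (left out, the last holds). Time passes only in rows, so rows that do not move let the fingers close. It gives the time, the measured TCP pose, the force, the opening and the grip force at its end, in the units of the state.
- sense(): the state, without advancing time (a new reading comes with each control period).
- eyes.capture(name): name is "scene" or "side" or "wrist"; returns the picture (420x560x3 uint8, red, green, blue); there is no depth.
- eyes.calibration(name): a dict with "fx", "fy", "cx", "cy" (pixels), "dist" ([k1, k2, p1, p2, k3] as OpenCV has them; the pictures are not rectified), "cam_to_world" (4x4, takes a point from camera to world coordinates); the wrist camera has in their place "mount" (4x4, takes a point from camera to tool coordinates, whose origin is the TCP and whose axes are the flange's). Camera axes: x right, y down, z forward; pixel columns grow to the right and rows downward; lengths in mm; the calibration is good to about 2 mm. A picture is of the moment at which its call begins: read the wrist's pose just before it. calibration takes no time and is no camera call.
- finish_job(): hands the job in; it is judged then, once.
The state is a dict: "time_s": time; "joints": joint angles; "dq": joint speeds; "tau": joint torques, N m; "eef_pos": TCP position; "ee_rot": TCP orientation; "force": force on the tool from outside, world axes, zero at the start; "wrist_torque": the same for the moment, N m; "grip_width": opening from 0.0 (shut) to 1.0 (fully open); "grip_force": force on a finger pad.
Only numpy, scipy, OpenCV 4.12 (cv2) and the standard library are available. Lean on these libraries where they do the work, as an engineer would, in place of code of your own. Each camera call takes 0.05 s, during which the arm holds its last target. There are 200 camera calls.

## Working session

There is one attempt and no reset: what is moved stays moved. The work goes in short steps, Python scripts to look and compute and a shell command to move; the robot and the scene stay as the last step left them, time stands still between calls to the robot, and variables do not carry over. Pictures are saved under pics/ and viewed, at most 14 in all, crops included, and the job is handed in when it is done.

```bash
mkdir -p pics; ls
python3 - <<'E'
from rig import sense, eyes
import cv2, numpy as np, json
s=sense();print(s)
for n in ("scene","side"):
    im=eyes.capture(n);cv2.imwrite(f"pics/{n}0.png",im[:,:,::-1])
    c=eyes.calibration(n);print(n,{k:np.round(v,4).tolist() for k,v in c.items()})
print(eyes.calibration("wrist"))
E
```

```text
pics
{'time_s': 0.0, 'joints': array([-1.57137299e+00,  3.13437626e-01,  1.49843900e+00,  5.75469359e-06,
        1.33099420e+00, -2.23412678e-01]), 'dq': array([-0.00040088, -0.00027385,  0.0001849 ,  0.0003452 , -0.00038115,
        0.00039529]), 'tau': array([-1.74884726e-04, -4.12268651e+01, -2.59742117e+01, -1.91188278e-04,
        4.19568649e-03,  1.88821690e-05]), 'eef_pos': array([ 116.00626258, -511.77424637,  241.74067636]), 'ee_rot': array([-6.34771246e-04,  9.93799306e-01,  1.11186923e-01,  7.42019151e-05]), 'force': array([-0.65438324, -0.00189605,  0.03293004]), 'wrist_torque': array([ 0.00753351, -0.01474447,  0.03443323]), 'grip_force': 0.0, 'grip_width': 0.9964960946610737}
scene {'fx': 523.7535, 'fy': 523.7535, 'cx': 284.0283, 'cy': 214.0818, 'dist': [-0.0924, 0.0, 0.0, 0.0, 0.0], 'cam_to_world': [[-0.7961, -0.2218, 0.5631, 18.7005], [-0.605, 0.3122, -0.7324, 693.1002], [-0.0134, -0.9238, -0.3827, 438.4411], [0.0, 0.0, 0.0, 1.0]]}
side {'fx': 497.3128, 'fy': 497.3128, 'cx': 275.2238, 'cy': 203.8235, 'dist': [-0.1837, 0.0, 0.0, 0.0, 0.0], 'cam_to_world': [[0.9303, -0.1406, 0.3388, 212.5686], [-0.3666, -0.324, 0.8721, -774.6707], [-0.0129, -0.9355, -0.353, 420.5123], [0.0, 0.0, 0.0, 1.0]]}
{'fx': 290.6540577075434, 'fy': 290.6540577075434, 'cx': 278.42794223546633, 'cy': 208.04157351169638, 'dist': array([-0.03140818,  0.        ,  0.        ,  0.        ,  0.        ]), 'mount': array([[-1.40622440e-03, -9.44645119e-01, -3.28090875e-01,
         8.50556730e+01],
       [ 9.99999006e-01, -1.29482705e-03, -5.57988566e-04,
         6.78418757e-01],
       [ 1.02280237e-04, -3.28091333e-01,  9.44646001e-01,
        -1.31435694e+02],
       [ 0.00000000e+00,  0.00000000e+00,  0.00000000e+00,
         1.00000000e+00]])}
```

View pics/scene0.png

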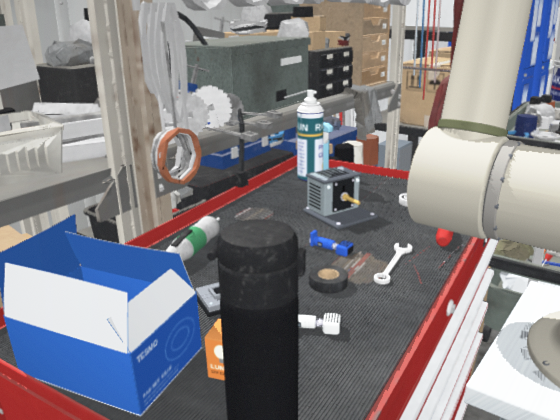

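View pics/side0.png

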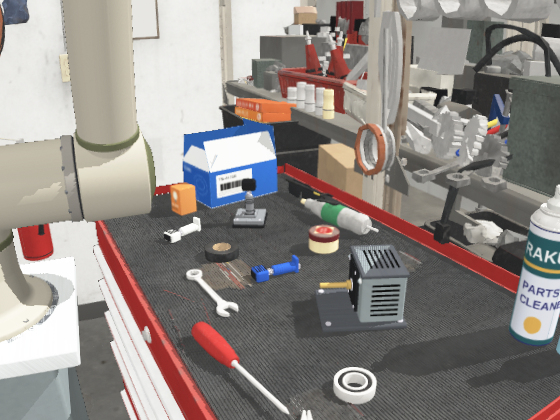

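The side view shows the candidates: a black-and-grey probe standing in the grey cradle at (249,200), a blue look-alike lying at (275,270), and a white one at (182,232). The black one in the cradle fits the description. The tester is at (375,285) with its post tip near (320,287), the tin at (323,239) and the tape at (221,252). In the scene view a dark foreground cylinder hides the probe. I'll confirm with an enlarged crop.

```bash
cat > h.py <<'E'
import cv2, numpy as np
from rig import sense, eyes
from scipy.spatial.transform import Rotation as R
def cam(n, s=None):
    c=eyes.calibration(n); K=np.array([[c["fx"],0,c["cx"]],[0,c["fy"],c["cy"]],[0,0,1.]])
    if n=="wrist":
        s=s or sense(); T=np.eye(4); q=s["ee_rot"]; T[:3,:3]=R.from_quat([q[1],q[2],q[3],q[0]]).as_matrix(); T[:3,3]=s["eef_pos"]
        M=T@np.array(c["mount"])
    else: M=np.array(c["cam_to_world"])
    return K,np.array(c["dist"]),M
def ray(C,p):
    K,d,M=C; u=cv2.undistortPoints(np.array([[p]],float),K,d)[0,0]
    v=M[:3,:3]@np.array([u[0],u[1],1]); return M[:3,3],v/np.linalg.norm(v)
def onz(C,p,z):
    o,v=ray(C,p); return o+v*(z-o[2])/v[2]
def tri(C1,p1,C2,p2):
    A=np.zeros((3,3));b=np.zeros(3);L=[ray(C1,p1),ray(C2,p2)]
    for o,v in L: P=np.eye(3)-np.outer(v,v);A+=P;b+=P@o
    x=np.linalg.solve(A,b); return x,[np.linalg.norm((np.eye(3)-np.outer(v,v))@(x-o)) for o,v in L]
def proj(C,X):
    K,d,M=C; W=np.linalg.inv(M); return cv2.projectPoints(np.array(X,float).reshape(-1,3),W[:3,:3],W[:3,3],K,d)[0][:,0]
E
python3 - <<'E'
from h import *
C=cam("side")
for n,p,z in [("knob",(249,184),86),("cradle base",(250,219),11),("tape top",(221,249),19),("tin top",(323,231),37),("postTip",(320,287),55),("nut",(349,287),55)]: print(n,onz(C,p,z).round(1))
im=cv2.imread("pics/side0.png")
a=cv2.resize(im[165:240,210:290],(400,375),interpolation=3);b=cv2.resize(im[235:335,310:417],(401,375),interpolation=3)
cv2.imwrite("pics/c1.png",np.hstack([a,b[:,:400]]))
E
```

```text
knob [526.1 185.7  86. ]
cradle base [521.4 172.3  11. ]
tape top [418.5  36.5  19. ]
tin top [610.4   0.   37. ]
postTip [ 497.9 -214.4   55. ]
nut [ 536.4 -231.3   55. ]
```

View pics/c1.png

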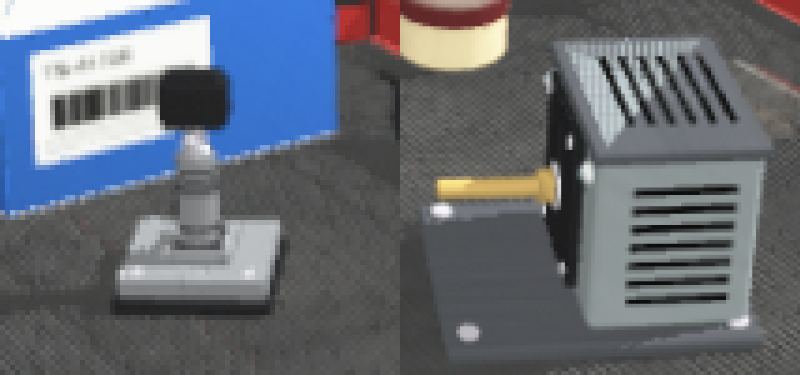

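The crop confirms the target: a grey round barrel with a black knob, standing in the cradle, knob centre at about (249,184). The tester's brass post runs from its tip at (320,286) to the nut at about (353,285). I'll move over the tester first, since it is on the way.

```bash
python3 -m jog '[[0.0417,-0.0195,0,0,0,0,0.0854],[0.0417,-0.0195,0,0,0,0,0.0854],[0.0417,-0.0195,0,0,0,0,0.0854],[0.0417,-0.0195,0,0,0,0,0.0854],[0.0417,-0.0195,0,0,0,0,0.0854]]' 40; python3 -m jog '[[0.0417,-0.0195,0,0,0,0,0.0854],[0.0417,-0.0195,0,0,0,0,0.0854],[0.0417,-0.0195,0,0,0,0,0.0854],[0.0417,-0.0195,0,0,0,0,0.0854],[0.0417,-0.0195,0,0,0,0,0.0854]]'
python3 - <<'E'
from h import *
s=sense(); np.savez("w1.npz",pos=s["eef_pos"],rot=s["ee_rot"]); print(s["eef_pos"],s["ee_rot"],s["joints"])
im=eyes.capture("wrist")[:,:,::-1]; cv2.imwrite("pics/w1.png",im)
E
```

```text
time_s: 0.6
eef_pos: [298.9, -369.4, 242.2]
ee_rot: [-0.0, 0.994, 0.111, -0.0]
force: [0.4, -0.3, -1.1]
grip_width: 1.001
grip_force: 0.0
time_s: 1.1
eef_pos: [480.8, -228.2, 242.1]
ee_rot: [-0.0, 0.994, 0.111, -0.0]
force: [0.8, -0.6, -0.2]
grip_width: 0.999
grip_force: 0.0
[ 480.80362603 -228.16050231  242.08879533] [-1.37395397e-04  9.93799212e-01  1.11189364e-01 -1.78635062e-04] [-6.63355228e-01  3.29147130e-01  1.47603260e+00 -5.50706640e-05
  1.33686045e+00  6.84614361e-01]
```

View pics/w1.png

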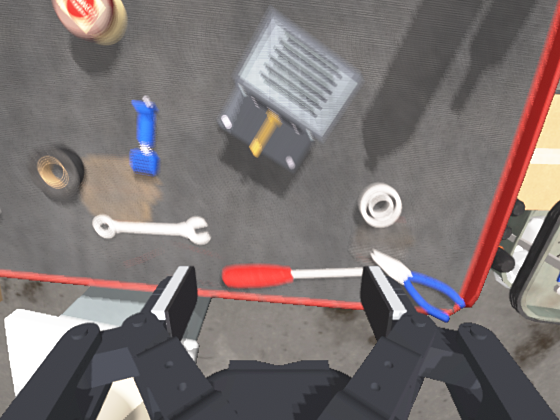

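The wrist view shows the tester with its post from the nut at about (272,118) to the tip at about (257,152). The blue look-alike is at (146,140), the tape at (57,173) and the tin at (90,15). Next I'll mask the brass in both views and triangulate.

Run:
```python
from h import *
d=np.load("w1.npz"); CW=cam("wrist",dict(eef_pos=d["pos"],ee_rot=d["rot"])); CS=cam("side"); CC=cam("scene")
def ends(f,box):
    im=cv2.imread(f); x0,y0,x1,y1=box; h=cv2.cvtColor(im,cv2.COLOR_BGR2HSV)[y0:y1,x0:x1]
    m=cv2.inRange(h,(14,110,70),(32,255,255)); ys,xs=np.nonzero(m); P=np.c_[xs+x0,ys+y0].astype(float)
    c=P.mean(0); u=np.linalg.svd(P-c,full_matrices=False)[2][0]; t=(P-c)@u; n=(P-c)@np.array([-u[1],u[0]])
    prof=[(round(k),round(np.ptp(n[(t>=k-.5)&(t<k+.5)])) if ((t>=k-.5)&(t<k+.5)).any() else 0) for k in np.arange(t.min(),t.max()+1)]
    print(f,len(P),c.round(1),u.round(3),prof); return c+u*t.min(),c+u*t.max()
W=ends("pics/w1.png",(235,100,290,165)); S=ends("pics/side0.png",(312,270,362,300)); Q=ends("pics/scene0.png",(330,185,368,212))
print(W,S,Q)
tw=max(W,key=lambda p:p[1]); ts=min(S,key=lambda p:p[0]); tq=max(Q,key=lambda p:p[0])
print("tip WS",tri(CW,tw,CS,ts)); print("tip WQ",tri(CW,tw,CC,tq)); print("tip SQ",tri(CS,ts,CC,tq))
nw=min(W,key=lambda p:p[1]); ns=max(S,key=lambda p:p[0]); print("nut WS",tri(CW,nw,CS,ns))
for z in (45,55,65):
    a,b=onz(CW,tw,z),onz(CW,nw,z); v=b-a; print(z,a,b,np.hypot(*v[:2]),np.degrees(np.arctan2(v[1],v[0])))
```

```text
pics/w1.png 411 [262.9 134.9] [-0.488  0.873] [(-23, 0), (-22, 4), (-21, 9), (-20, 9), (-19, 12), (-18, 11), (-17, 9), (-16, 7), (-15, 7), (-14, 7), (-13, 7), (-12, 8), (-11, 7), (-10, 8), (-9, 7), (-8, 8), (-7, 7), (-6, 8), (-5, 7), (-4, 7), (-3, 7), (-2, 7), (-1, 8), (0, 7), (1, 7), (2, 7), (3, 7), (4, 7), (5, 7), (6, 7), (7, 8), (8, 8), (9, 8), (10, 8), (11, 9), (12, 9), (13, 10), (14, 10), (15, 10), (16, 12), (17, 12), (18, 12), (19, 9), (20, 7), (21, 6), (22, 4), (23, 0)]
pics/side0.png 165 [336.3 284.6] [-0.999  0.04 ] [(-14, 8), (-13, 8), (-12, 8), (-11, 7), (-10, 6), (-9, 4), (-8, 4), (-7, 3), (-6, 4), (-5, 3), (-4, 3), (-3, 3), (-2, 4), (-1, 4), (0, 3), (1, 3), (2, 4), (3, 4), (4, 4), (5, 4), (6, 4), (7, 4), (8, 4), (9, 4), (10, 4), (11, 4), (12, 4), (13, 4), (14, 4), (15, 4), (16, 3), (17, 0)]
pics/scene0.png 67 [349.9 198.9] [0.91  0.415] [(-7, 2), (-6, 4), (-5, 4), (-4, 4), (-3, 5), (-2, 4), (-1, 3), (0, 3), (1, 4), (2, 3), (3, 2), (4, 2), (5, 2), (6, 1), (7, 1), (8, 0), (9, 2), (10, 1), (11, 0)]
(array([274.34561502, 114.42853976]), array([252.03841139, 154.34492111])) (
[... 351 characters left out ...]
4(1.6201298379562077), np.float64(1.6201298379563194)])
tip SQ (array([ 507.11240963, -195.68688539,   45.69734362]), [np.float64(0.24187853644373405), np.float64(0.2418785364438494)])
nut WS (array([ 554.58590511, -206.43066402,   42.5533679 ]), [np.float64(1.4580707710505214), np.float64(1.4580707710502652)])
45 [ 508.41061744 -191.97047418   45.        ] [ 555.8864078  -207.21907974   45.        ] 49.86452287282806 -17.80634188270828
55 [ 510.10145437 -192.52106331   55.        ] [ 556.13200041 -207.30547522   55.        ] 48.346561456502386 -17.806341882708306
65 [ 511.79229129 -193.07165245   65.        ] [ 556.37759303 -207.39187071   65.        ] 46.828600040176646 -17.806341882708324
```

```bash
python3 -m jog '[[0.0280,-0.0385,0,0,0,0,0.0854],[0.0280,-0.0385,0,0,0,0,0.0854],[0.0280,-0.0385,0,0,0,0,0.0854],[0.0280,-0.0385,0,0,0,0,0.0854],[0.0280,-0.0385,0,0,0,0,0.0854]]'; python3 -m jog '[[0,-0.04,0,0,0,0,0.0854],[0,-0.04,0,0,0,0,0.0854],[0,-0.04,0,0,0,0,0.0854],[0,-0.04,0,0,0,0.11,0.0854],[0,-0.04,0,0,0,0.11,0.0854]]'
```

```text
time_s: 1.65
eef_pos: [573.9, -9.1, 242.1]
ee_rot: [-0.0, 0.994, 0.111, -0.0]
force: [0.7, -1.0, -0.3]
grip_width: 0.997
grip_force: 0.0
time_s: 2.15
eef_pos: [532.9, 186.2, 242.1]
ee_rot: [0.0, 1.0, -0.001, -0.0]
force: [1.3, -0.5, -0.2]
grip_width: 1.002
grip_force: 0.0
```

Run:
```python
from h import *
s=sense(); np.savez("w2.npz",pos=s["eef_pos"],rot=s["ee_rot"])
im=eyes.capture("wrist")[:,:,::-1]
C=cam("wrist",s); p=proj(C,[[523,182,86],[523,182,11]]); print(p)
x,y=p.mean(0).astype(int); c=im[max(y-90,0):y+90,x-100:x+100]; print(x-100,max(y-90,0))
cv2.imwrite("pics/w2.png",im); cv2.imwrite("pics/w2c.png",cv2.resize(c,None,fx=3,fy=3,interpolation=3))
```

```text
[[282.08084921 203.58319467]
 [281.39394662 185.24972403]]
181 104
```

View pics/w2c.png

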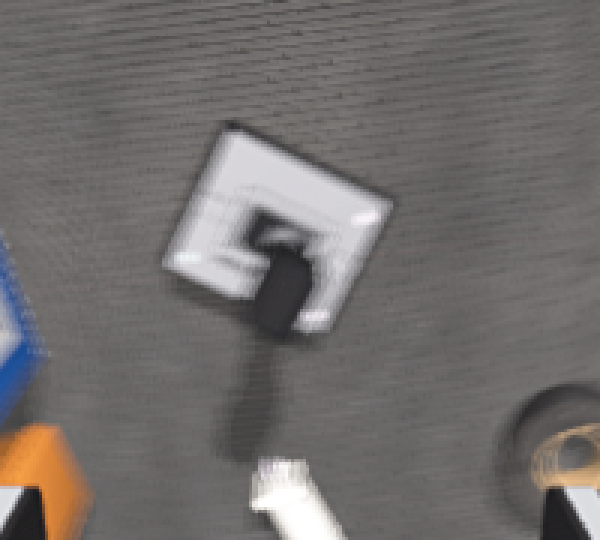

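The crop shows the cradle with corners at (230,122), (395,203), (325,330) and (165,265) in crop pixels. The black knob is centred near (283,292), elongated along the cradle's x axis.

Run:
```python
from h import *
d=np.load("w2.npz"); C=cam("wrist",dict(eef_pos=d["pos"],ee_rot=d["rot"]));CS=cam("side")
im=cv2.imread("pics/w2.png"); o=np.array([181,104])
# cradle top: bright grey mask
g=im[104:284,181:381]; hsv=cv2.cvtColor(g,cv2.COLOR_BGR2HSV)
m=cv2.inRange(hsv,(0,0,140),(180,40,255)); m=cv2.morphologyEx(m,cv2.MORPH_CLOSE,np.ones((15,15)))
n,l,st,ce=cv2.connectedComponentsWithStats(m); k=[i for i in range(1,n) if l[65-4:100,50:130][l[65-4:100,50:130]==i].size>0]; k=max(k,key=lambda i:st[i,4])
cn=max(cv2.findContours((l==k).astype(np.uint8),0,2)[0],key=cv2.contourArea)
r=cv2.minAreaRect(cn); bp=cv2.boxPoints(r)+o; W=np.array([onz(C,p,20) for p in bp]); print(r,W.round(1).tolist())
print("ctr",W.mean(0), [ (np.linalg.norm(W[i]-W[i-1]).round(1),np.degrees(np.arctan2(*(W[i]-W[i-1])[1::-1])).round(1)) for i in range(4)])
M=np.array([onz(C,np.array(p)/3+o,22 if i==1 else 22) for i,p in enumerate([(230,122),(395,203),(325,330),(165,265)])])
print("manual",M.round(1).tolist(),M.mean(0),[ (np.linalg.norm(M[i]-M[i-1]).round(1),np.degrees(np.arctan2(*(M[i]-M[i-1])[1::-1])).round(1)) for i in range(4)])
# knob dark
m=cv2.inRange(cv2.cvtColor(g,cv2.COLOR_BGR2GRAY),0,45); m[:78]=0; m[115:]=0; m[:,:80]=0;m[:,110:]=0
n,l,st,ce=cv2.connectedComponentsWithStats(m);k=1+np.argmax(st[1:,4]);cn=max(cv2.findContours((l==k).astype(np.uint8),0,2)[0],key=cv2.contourArea);r=cv2.minAreaRect(cn);print("knob",r,st[k],ce[k]+o)
p=ce[k]+o; print(onz(C,p,92),tri(C,p,CS,(248.8,184.4)), sense()["eef_pos"])
```

```text
((91.79745483398438, 77.50547790527344), (59.26437759399414, 50.74625778198242), 25.01689338684082) [[516.8, 240.5, 20.0], [574.1, 211.8, 20.0], [543.3, 146.3, 20.0], [482.7, 172.3, 20.0]]
ctr [529.22821721 192.70938861  20.        ] [(np.float64(76.3), np.float64(63.4)), (np.float64(64.1), np.float64(-26.6)), (np.float64(72.3), np.float64(-115.1)), (np.float64(66.0), np.float64(156.8))]
manual [[575.9, 210.4, 22.0], [543.0, 143.7, 22.0], [487.6, 171.9, 22.0], [516.9, 239.2, 22.0]] [530.84680388 191.28876615  22.        ] [(np.float64(65.6), np.float64(-26.0)), (np.float64(74.4), np.float64(-116.2)), (np.float64(62.1), np.float64(153.0)), (np.float64(73.4), np.float64(66.5))]
knob ((95.09600067138672, 85.47200775146484), (15.2052640914917, 6.439876556396484), 10.30484676361084) [88 82 15  9 48] [276.3125 188.875 ]
[540.53572798 187.87374037  92.        ] (array([532.50867789, 190.00355604,  81.61930519]), [np.float64(5.376088521090482), np.float64(5.3760885210905425)]) [531.91047046 191.20236066 242.15042548]
```

```bash
python3 -m jog '[[0,0,0.01,0,0,0.111,0.06],[0,0,0.01,0,0,0.111,0.06],[0,0,0.01,0,0,0.111,0.06],[0,0,0.01,0,0,0.111,0.06],[0,0,0,0,0,0,0.06]]'
cat > k.py <<'E'
from h import *
import sys
s=sense(); C=cam("wrist",s); im=eyes.capture("wrist")[:,:,::-1]; cv2.imwrite(f"pics/{sys.argv[1]}.png",im)
print(s["eef_pos"],s["ee_rot"],s["joints"][5])
g=cv2.GaussianBlur(cv2.cvtColor(im,cv2.COLOR_BGR2GRAY),(3,3),0)
p=proj(C,[531,191,90])[0].astype(int); x0,y0=p-70; g=g[y0:y0+140,x0:x0+140]
cv2.imwrite(f"pics/{sys.argv[1]}c.png",cv2.resize(im[y0:y0+140,x0:x0+140],None,fx=4,fy=4,interpolation=3)); print("off",x0,y0)
E
python3 k.py w3
```

```text
time_s: 2.7
eef_pos: [533.1, 184.6, 200.8]
ee_rot: [0.001, 0.976, -0.219, -0.001]
force: [-0.6, 0.2, 0.4]
grip_width: 0.706
grip_force: 0.0
[533.09025248 184.57464603 200.78518657] [ 5.47952401e-04  9.75673021e-01 -2.19225141e-01 -1.48084142e-03] 2.138528846179533
off 202 144
```

View pics/w3c.png

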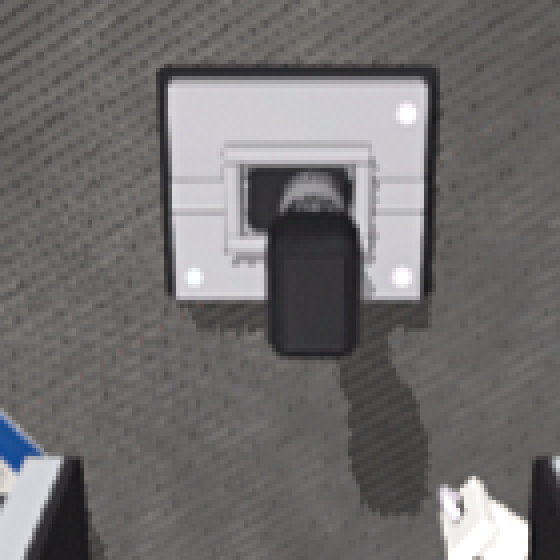

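The view is now square. The knob's top face is centred at about (314,296) in crop pixels, and the cradle's top face spans x 168–432 and y 78–298.

Run:
```python
from h import *
s=sense(); C=cam("wrist",s); o=np.array([202,144]); f=lambda p:(np.array(p)-1.5)/4+o
q=s["ee_rot"]; Rm=R.from_quat([q[1],q[2],q[3],q[0]]).as_matrix()
def tf(X): return (Rm.T@(X-s["eef_pos"])).round(1)
for n,p,z in [("knobtop",(314,296),98),("kt-front",(314,350),98),("kt-back",(314,240),98),("kt-L",(271,296),98),("kt-R",(357,296),98),("crTL",(168,78),22),("crTR",(433,78),22),("crBL",(175,299),22),("crBR",(426,299),22),("pocket c",(300,200),20)]:
    X=onz(C,f(p),z); print(n,X.round(1),tf(X))
p=f((314,296)); print(tri(C,p,cam("side"),(248.8,182)))
```

```text
knobtop [528.  185.3  98. ] [ -5.1   1.7 103.8]
kt-front [516.5 190.7  98. ] [-17.9   1.7 103.8]
kt-back [539.6 179.8  98. ] [  7.7   1.7 103.8]
kt-L [532.  193.7  98. ] [ -5.1  -7.7 103.8]
kt-R [524.  176.8  98. ] [ -5.1  11.  103.8]
crTL [574.9 206.2  22. ] [ 28.6 -37.3 179.7]
crTR [544.5 141.7  22. ] [ 28.4  34.1 179.8]
crBL [517.4 233.8  22. ] [-35.2 -37.8 179.8]
crBR [486.7 168.6  22. ] [-35.4  34.2 179.9]
pocket c [528.3 189.   20. ] [ -6.3  -1.9 181.8]
(array([525.69315272, 186.30822086,  90.50411051]), [np.float64(0.3387975613366322), np.float64(0.3387975613366331)])
```

```bash
python3 -m jog '[[-0.0045,0.0015,0.025,0,0,0,0.05],[0,0,0.03,0,0,0,0.05],[0,0,0.03,0,0,0,0.05],[0,0,0.025,0,0,0,0.05],[0,0,0.012,0,0,0,0.05]]'; python3 -m jog '[[0,0,0,0,0,0,0.03],[0,0,0,0,0,0,0.016],[0,0,0,0,0,0,0.016],[0,0,0,0,0,0,0.016]]' 50
```

```text
time_s: 3.25
eef_pos: [528.5, 185.2, 78.8]
ee_rot: [0.0, 0.976, -0.218, -0.001]
force: [-0.1, 0.1, 0.7]
grip_width: 0.581
grip_force: 0.0
time_s: 3.65
eef_pos: [529.8, 185.4, 81.6]
ee_rot: [-0.0, 0.976, -0.219, 0.001]
force: [1.1, -0.4, 2.3]
grip_width: 0.222
grip_force: 53.9
```

```bash
python3 -m jog '[[0,0,-0.005,0,0,0,0.016],[0,0,-0.01,0,0,0,0.016],[0,0,-0.015,0,0,0,0.016],[0,0,-0.025,0,0,0,0.016],[0,0,-0.025,0,0,0,0.016]]';python3 -m jog '[[0,0,-0.04,0,0,0,0.016],[0,0,-0.015,0,0,0,0.016],[0,0,0,0,0,0,0.016]]'
python3 - <<'E'
from h import *
s=sense();print(s["eef_pos"],s["force"],s["grip_width"],s["grip_force"],s["joints"])
im=eyes.capture("side")[:,:,::-1];cv2.imwrite("pics/s4.png",im)
C=cam("side");p=proj(C,s["eef_pos"])[0].astype(int);x0,y0=p[0]-60,p[1]-60
cv2.imwrite("pics/s4c.png",cv2.resize(im[max(y0,0):y0+140,max(x0,0):x0+130],None,fx=4,fy=4,interpolation=3));print(x0,y0)
E
```

```text
time_s: 4.15
eef_pos: [528.9, 185.3, 161.9]
ee_rot: [-0.0, 0.976, -0.219, 0.0]
force: [0.6, 0.7, -1.4]
grip_width: 0.222
grip_force: 53.5
time_s: 4.45
eef_pos: [529.9, 185.5, 218.4]
ee_rot: [-0.001, 0.976, -0.219, 0.003]
force: [0.8, 1.0, -1.8]
grip_width: 0.225
grip_force: 53.5
[529.85351206 185.47161835 218.41455106] [ 0.77365061  1.01110754 -1.84077898] 0.22461859244815052 53.52887749671936 [1.28032310e-01 4.08435607e-01 1.42639430e+00 1.52847636e-06
 1.30131085e+00 2.13989143e+00]
188 62
```

View pics/s4c.png

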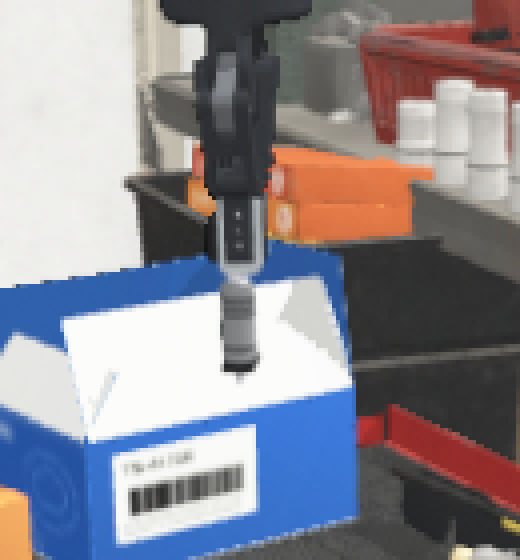

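The probe is held and hangs upright, with its hook tip at about (240,376) in the crop. Carrying it to a viewing position near the tester.

```bash
python3 -m jog '[[0.0114,0.041,0,0,0,0,0.016],[0.0114,0.041,0,0,0,0,0.016],[0.0114,0.041,0,0,0,0,0.016],[0.0114,0.041,0,0,0,0,0.016],[0.0114,0.041,0,0,0,0,0.016]]';python3 -m jog '[[0.0114,0.041,0,0,0,0,0.016],[0.0114,0.041,0,0,0,0,0.016],[0.0114,0.041,0,0,0,0,0.016],[0.0114,0.041,0,0,0,0,0.016],[0,0,0.02,0,0,-0.11,0.016]]'; python3 -m jog '[[0,0,0,0,0,0,0.016],[0,0,0,0,0,0,0.016],[0,0,0,0,0,0,0.016]]'
python3 - <<'E'
from h import *
s=sense(); C=cam("wrist",s); np.savez("w5.npz",pos=s["eef_pos"],rot=s["ee_rot"]); print(s["eef_pos"],s["ee_rot"],s["joints"],s["force"])
im=eyes.capture("wrist")[:,:,::-1]; cv2.imwrite("pics/w5.png",im)
cv2.imwrite("pics/side5.png",eyes.capture("side")[:,:,::-1])
p=proj(C,[530,-200,50])[0].astype(int); x0,y0=np.clip(p-[95,70],0,None); print(x0,y0)
cv2.imwrite("pics/w5c.png",cv2.resize(im[y0:y0+145,x0:x0+190],None,fx=4,fy=4,interpolation=3))
E
```

```text
time_s: 5.0
eef_pos: [491.9, -25.8, 214.0]
ee_rot: [-0.0, 0.976, -0.219, -0.001]
force: [1.0, -0.5, 0.4]
grip_width: 0.22
grip_force: 53.5
time_s: 5.5
eef_pos: [463.7, -196.6, 195.5]
ee_rot: [0.001, 0.986, -0.166, 0.001]
force: [0.2, 1.1, -1.1]
grip_width: 0.227
grip_force: 53.6
time_s: 5.8
eef_pos: [464.5, -191.5, 195.7]
ee_rot: [0.0, 0.986, -0.165, 0.0]
force: [0.4, -1.0, -1.1]
grip_width: 0.224
grip_force: 53.5
[ 464.50810145 -191.46343198  195.67905034] [ 6.67026602e-06  9.86264509e-01 -1.65173566e-01  1.02610762e-04] [-6.24604364e-01  3.05737048e-01  1.63439803e+00  8.46130149e-05
  1.20126766e+00  1.27802940e+00] [ 0.38703866 -0.98979432 -1.14034905]
168 60
```

View pics/w5c.png

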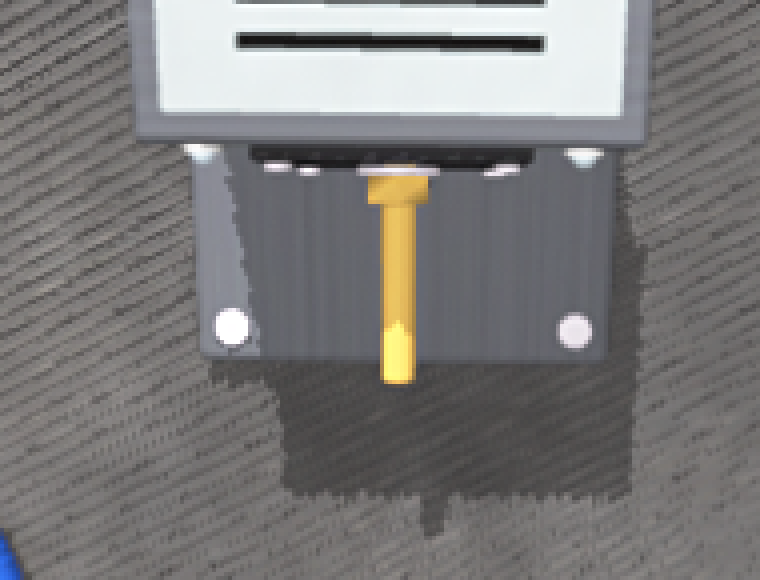

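The view shows the post nearly square to the tool: nut face at (399,205) and tip at (397,384) in crop pixels.

Run:
```python
from h import *
d=np.load("w5.npz"); s=dict(eef_pos=d["pos"],ee_rot=d["rot"]); C=cam("wrist",s);CS=cam("side")
q=s["ee_rot"]; Rm=R.from_quat([q[1],q[2],q[3],q[0]]).as_matrix(); tf=lambda X:(Rm.T@(X-s["eef_pos"])).round(1)
f=lambda p:(np.array(p)-1.5)/4+[168,60]
for z in (44,48,52,56,60,64):
    a,b=onz(C,f((397.5,384)),z),onz(C,f((399,205)),z); print(z,a.round(1),tf(a),tf(b),np.linalg.norm(a-b).round(2))
print(tri(C,f((397.5,384)),CS,(320,285.2)))
r=[onz(C,f(p),88) for p in ((137,138),(648,139))]; print("roof width",np.linalg.norm(r[0]-r[1]),tf(r[0]),tf(r[1]))
```

```text
44 [ 506.7 -194.6   44. ] [ 40.9 -10.8 151.7] [ 82.4  -9.9 151.7] 41.45
48 [ 507.3 -195.    48. ] [ 41.6 -10.6 147.7] [ 82.4  -9.7 147.7] 40.86
52 [ 507.8 -195.3   52. ] [ 42.2 -10.5 143.7] [ 82.4  -9.6 143.7] 40.28
56 [ 508.4 -195.7   56. ] [ 42.8 -10.3 139.7] [ 82.5  -9.4 139.7] 39.69
60 [ 508.9 -196.    60. ] [ 43.4 -10.2 135.7] [ 82.5  -9.3 135.7] 39.11
64 [ 509.5 -196.4   64. ] [ 44.1 -10.  131.7] [ 82.6  -9.2 131.7] 38.52
(array([ 507.28747484, -194.94530256,   45.60509653]), [np.float64(0.3774617516638255), np.float64(0.37746175166388485)])
roof width 98.51843837598965 [ 95.4 -58.7 107.7] [ 95.   39.9 107.7]
```

```bash
python3 -m jog '[[0.0305,0.002,0,0,0,0,0.016],[0.0305,0.0015,0,0,0,0,0.016],[0,0,0.03,0,0,0,0.016],[0,0,0.03,0,0,0,0.016],[0,0,0,0,0,0,0.016]]'; python3 -m jog '[[0,0,0,0,0,0,0.016],[0,0,0,0,0,0,0.016]]'; python3 -m jog '[[0,0,0.002,0,0,0,0.016],[0,0,0.002,0,0,0,0.016],[0,0,0.002,0,0,0,0.016]]'
python3 - <<'E'
from h import *
s=sense();C=cam("side");im=eyes.capture("side")[:,:,::-1];cv2.imwrite("pics/s6.png",im)
p=proj(C,s["eef_pos"]-[0,0,50])[0].astype(int);x0,y0=p-[70,55];print(x0,y0,s["force"])
cv2.imwrite("pics/s6c.png",cv2.resize(im[y0:y0+110,x0:x0+140],None,fx=5,fy=5,interpolation=3))
E
```

```text
time_s: 6.4
eef_pos: [519.5, -213.8, 132.1]
ee_rot: [-0.001, 0.986, -0.165, -0.003]
force: [-0.5, 0.4, -1.1]
grip_width: 0.222
grip_force: 53.5
time_s: 6.6
eef_pos: [521.6, -215.6, 137.3]
ee_rot: [0.001, 0.986, -0.165, 0.001]
force: [0.1, 0.1, -1.0]
grip_width: 0.227
grip_force: 53.5
time_s: 6.9
eef_pos: [520.9, -215.4, 129.6]
ee_rot: [0.0, 0.986, -0.165, 0.0]
force: [0.0, 0.1, -1.1]
grip_width: 0.219
grip_force: 53.5
265 214 [ 0.00571416  0.1265967  -1.11967678]
```

View pics/s6c.png

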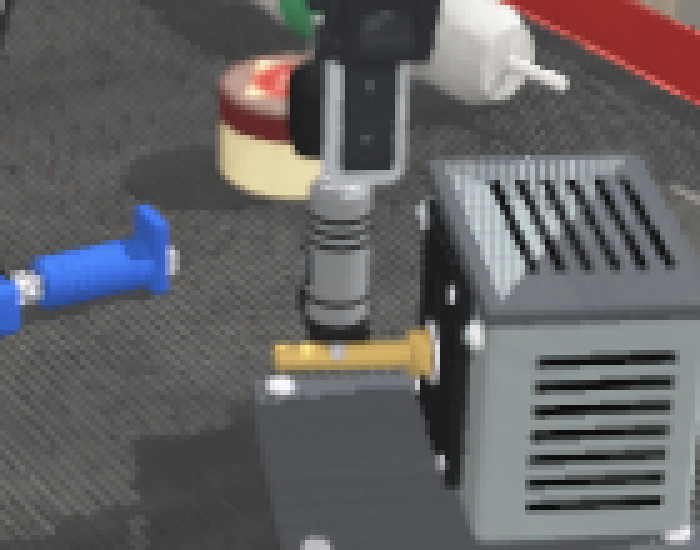

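The side crop shows the shoe at about (337,338), just above the post and roughly 19 mm in from its tip, with no contact yet. Lowering to feel for it.

```bash
for i in 1; do python3 -m jog '[[0,0,0.002,0,0,0,0.016],[0,0,0.002,0,0,0,0.016]]'; done; python3 -m jog '[[0,0,0.002,0,0,0,0.016],[0,0,0,0,0,0,0.016]]'|grep -E "pos|force:"
```

```text
time_s: 7.15
eef_pos: [520.8, -215.3, 125.2]
ee_rot: [0.0, 0.986, -0.165, -0.0]
force: [0.0, 0.5, -0.8]
grip_width: 0.223
grip_force: 53.5
eef_pos: [520.6, -215.2, 122.9]
force: [0.0, 0.0, -0.2]
grip_force: 53.5
```

```bash
python3 -m jog '[[0,0,0.002,0,0,0,0.016],[0,0,0,0,0,0,0.016]]'|grep -E "pos|force:"
```

```text
eef_pos: [520.7, -215.3, 121.1]
force: [0.1, -0.5, -0.9]
grip_force: 53.5
```

```bash
python3 -m jog '[[0,0,0.002,0,0,0,0.016],[0,0,0,0,0,0,0.016]]'|grep -E "pos|force:"
```

```text
eef_pos: [520.7, -215.3, 119.1]
force: [0.2, 1.4, -1.4]
grip_force: 53.5
```

```bash
python3 -m jog '[[0,0,0.002,0,0,0,0.016],[0,0,0,0,0,0,0.016]]'|grep -E "pos|force:"
```

```text
eef_pos: [520.7, -215.2, 117.0]
force: [-0.6, 0.1, -0.8]
grip_force: 53.5
```

```bash
python3 -m jog '[[0,0,0.002,0,0,0,0.016],[0,0,0,0,0,0,0.016]]'|grep -E "pos|force:"
```

```text
eef_pos: [520.9, -215.4, 115.4]
force: [0.0, 0.4, 1.2]
grip_force: 54.0
```

```bash
python3 -m jog '[[0,0,0.002,0,0,0,0.016],[0,0,0,0,0,0,0.016]]'|grep -E "pos|force:"
```

```text
eef_pos: [520.9, -215.4, 113.4]
force: [0.1, -0.8, 2.8]
grip_force: 54.1
```

```bash
python3 -m jog '[[0,0,0.002,0,0,0,0.016],[0,0,0.002,0,0,0,0.016],[0,0,0,0,0,0,0.016],[0,0,0,0,0,0,0.016]]'|grep -E "pos|rot|force:"
```

```text
eef_pos: [520.9, -215.4, 109.5]
ee_rot: [0.0, 0.986, -0.165, 0.0]
force: [-1.2, -1.1, 3.6]
grip_force: 54.4
```

```bash
python3 -m jog '[[0,0,0.002,0,0,0,0.016],[0,0,0,0,0,0,0.016],[0,0,0,0,0,0,0.016]]'|grep -E "pos|rot|force:"
```

```text
eef_pos: [520.9, -215.4, 107.6]
ee_rot: [0.0, 0.986, -0.165, 0.0]
force: [-0.2, -0.3, 4.8]
grip_force: 54.5
```

```bash
python3 -m jog '[[0,0,0.002,0,0,0,0.016],[0,0,0,0,0,0,0.016]]'|grep -E "pos|rot|force:";python3 -m jog '[[0,0,0,0,0,0,0.016]]'|grep -E "time|force:"
```

```text
eef_pos: [520.9, -215.5, 105.6]
ee_rot: [0.0, 0.986, -0.165, 0.0]
force: [-0.5, -0.6, 7.2]
grip_force: 54.6
time_s: 9.35
force: [-1.0, -0.1, 6.8]
grip_force: 54.6
```

```bash
python3 -m jog '[[0,0,0.001,0,0,0,0.016],[0,0,0,0,0,0,0.016]]'|grep -E "pos|rot|force:";python3 -m jog '[[0,0,0,0,0,0,0.016]]'|grep -E "time|force:"
python3 - <<'E'
from h import *
s=sense();im=eyes.capture("side")[:,:,::-1];cv2.imwrite("pics/s7.png",im)
cv2.imwrite("pics/s7c.png",cv2.resize(im[225:315,290:390],None,fx=6,fy=6,interpolation=3))
E
```

```text
eef_pos: [520.9, -215.5, 104.7]
ee_rot: [0.0, 0.986, -0.165, 0.0]
force: [-1.3, -0.7, 7.0]
grip_force: 54.7
time_s: 9.65
force: [-0.3, -0.2, 7.5]
grip_force: 54.7
```

View pics/s7c.png

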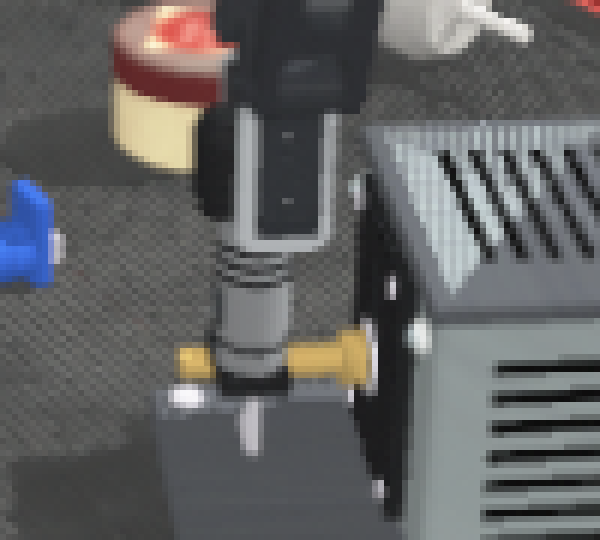

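The crop shows the hook stem run out well below the shoe, at about (250,425), on the near side of the post. The net force is about 8 N, so the plunger is near 11 mm. I'll back off 1 mm and slide in.

```bash
python3 -m jog '[[0,0,-0.001,0,0,0,0.016],[0,-0.002,0,0,0,0,0.016],[0,-0.002,0,0,0,0,0.016],[0,0,0,0,0,0,0.016]]'|grep -E "pos|rot|force:";python3 -m jog '[[0,-0.002,0,0,0,0,0.016],[0,-0.002,0,0,0,0,0.016],[0,0,0,0,0,0,0.016]]'|grep -E "time|pos|rot|force:"
```

```text
eef_pos: [522.4, -211.7, 105.8]
ee_rot: [0.0, 0.986, -0.165, 0.001]
force: [-1.0, -1.0, 7.1]
grip_force: 54.6
time_s: 10.4
eef_pos: [523.7, -208.0, 105.8]
ee_rot: [0.0, 0.986, -0.165, 0.001]
force: [-0.4, -0.4, 6.3]
grip_force: 54.6
```

```bash
python3 -m jog '[[0,-0.001,0,0,0,0,0.016],[0,0,0,0,0,0,0.016]]'|grep -E "pos|rot|force:";python3 -m jog '[[0,-0.001,0,0,0,0,0.016],[0,0,0,0,0,0,0.016]]'|grep -E "time|pos|rot|force:"
```

```text
eef_pos: [524.0, -207.2, 105.9]
ee_rot: [0.001, 0.986, -0.165, 0.001]
force: [-0.6, -0.0, 6.5]
grip_force: 54.5
time_s: 10.8
eef_pos: [524.3, -206.3, 105.8]
ee_rot: [0.001, 0.986, -0.165, 0.001]
force: [-1.2, -1.1, 6.6]
grip_force: 54.5
```

```bash
python3 -m jog '[[0,-0.001,0,0,0,0,0.016],[0,0,0,0,0,0,0.016]]'|grep -E "pos|rot|force:";python3 -m jog '[[0,-0.001,0,0,0,0,0.016],[0,0,0,0,0,0,0.016]]'|grep -E "time|pos|rot|force:"
```

```text
eef_pos: [524.6, -205.3, 105.8]
ee_rot: [0.001, 0.986, -0.165, 0.001]
force: [-1.5, -1.3, 6.3]
grip_force: 54.5
time_s: 11.2
eef_pos: [525.0, -204.4, 105.8]
ee_rot: [0.001, 0.986, -0.165, 0.001]
force: [-0.1, -1.6, 6.3]
grip_force: 54.5
```

```bash
python3 -m jog '[[0,-0.0005,0,0,0,0,0.016],[0,0,0,0,0,0,0.016]]'|grep -E "pos|rot|force:"
```

```text
eef_pos: [525.1, -204.0, 105.8]
ee_rot: [0.001, 0.986, -0.165, 0.001]
force: [-0.1, -1.1, 6.5]
grip_force: 54.5
```

```bash
python3 -m jog '[[0,-0.0005,0,0,0,0,0.016],[0,0,0,0,0,0,0.016]]'|grep -E "time|pos|rot|force:"
```

```text
time_s: 11.6
eef_pos: [525.3, -203.5, 105.9]
ee_rot: [0.001, 0.986, -0.165, 0.001]
force: [-0.3, -1.5, 7.4]
grip_force: 54.5
```

```bash
for k in 1; do python3 -m jog '[[0,-0.0005,0,0,0,0,0.016],[0,-0.0005,0,0,0,0,0.016],[0,0,0,0,0,0,0.016]]'|grep -E "pos|rot|force:"; done
```

```text
eef_pos: [525.6, -202.6, 105.9]
ee_rot: [0.001, 0.986, -0.165, 0.001]
force: [-0.6, -1.3, 6.3]
grip_force: 54.5
```

```bash
python3 -m jog '[[0,-0.0005,0,0,0,0,0.016],[0,0,0,0,0,0,0.016]]'|grep -E "pos|rot|force:"
```

```text
eef_pos: [525.8, -202.1, 105.8]
ee_rot: [0.001, 0.986, -0.165, 0.001]
force: [-0.8, -1.4, 6.2]
grip_force: 54.5
```

```bash
python3 -m jog '[[0,-0.0005,0,0,0,0,0.016],[0,0,0,0,0,0,0.016]]'|grep -E "time|pos|rot|force:"
```

```text
time_s: 12.3
eef_pos: [525.9, -201.6, 105.9]
ee_rot: [0.001, 0.986, -0.165, 0.001]
force: [-0.7, -0.9, 6.3]
grip_force: 54.5
```

```bash
python3 -m jog '[[0,-0.0005,0,0,0,0,0.016],[0,0,0,0,0,0,0.016]]'|grep -E "time|pos|rot|force:"
```

```text
time_s: 12.5
eef_pos: [526.1, -201.1, 105.9]
ee_rot: [0.001, 0.986, -0.165, 0.001]
force: [-0.9, -1.3, 7.1]
grip_force: 54.5
```

```bash
python3 -m jog '[[0,-0.0005,0,0,0,0,0.016],[0,0,0,0,0,0,0.016]]'|grep -E "pos|rot|force:"
```

```text
eef_pos: [526.3, -200.7, 105.9]
ee_rot: [0.001, 0.986, -0.165, 0.001]
force: [-0.9, -1.2, 6.9]
grip_force: 54.5
```

```bash
python3 -m jog '[[0,-0.0005,0,0,0,0,0.016],[0,0,0,0,0,0,0.016]]'|grep -E "time|pos|rot|force:"
```

```text
time_s: 12.9
eef_pos: [526.4, -200.3, 105.9]
ee_rot: [0.001, 0.986, -0.165, 0.001]
force: [0.0, -2.0, 6.4]
grip_force: 54.6
```

```bash
python3 -m jog '[[0,-0.0005,0,0,0,0,0.016],[0,0,0,0,0,0,0.016]]'|grep -E "time|pos|rot|force:"
```

```text
time_s: 13.1
eef_pos: [526.5, -200.1, 105.9]
ee_rot: [0.001, 0.986, -0.165, 0.001]
force: [-1.2, -4.6, 7.1]
grip_force: 54.7
```

```bash
python3 -m jog '[[0,-0.0005,0,0,0,0,0.016],[0,0,0,0,0,0,0.016]]'|grep -E "time|pos|rot|force:"
```

```text
time_s: 13.3
eef_pos: [526.6, -199.9, 105.9]
ee_rot: [0.001, 0.986, -0.165, 0.001]
force: [-2.5, -5.0, 7.3]
grip_force: 54.7
```

The stem has met the post: lateral force rose to about 5 N at y = -200. Easing off a little and letting the hook up.

```bash
python3 -m jog '[[0,0.0005,0,0,0,0,0.016],[0,0,-0.001,0,0,0,0.016],[0,0,-0.001,0,0,0,0.016],[0,0,-0.001,0,0,0,0.016],[0,0,0,0,0,0,0.016]]'|grep -E "pos|rot|force:"
```

```text
eef_pos: [526.5, -199.9, 108.8]
ee_rot: [0.001, 0.986, -0.165, 0.001]
force: [-1.0, -4.8, 6.4]
grip_force: 54.7
```

```bash
python3 -m jog '[[0,0,-0.001,0,0,0,0.016],[0,0,0,0,0,0,0.016]]'|grep -E "time|pos|rot|force:"
```

```text
time_s: 14.0
eef_pos: [526.5, -199.8, 109.6]
ee_rot: [0.001, 0.986, -0.165, 0.0]
force: [-1.1, -5.2, 4.9]
grip_force: 54.6
```

```bash
python3 -m jog '[[0,0,-0.0005,0,0,0,0.016],[0,0,0,0,0,0,0.016]]'|grep -E "time|pos|rot|force:"
```

```text
time_s: 14.2
eef_pos: [526.4, -199.8, 110.0]
ee_rot: [0.001, 0.986, -0.165, 0.0]
force: [-0.5, -4.3, 4.7]
grip_force: 54.4
```

```bash
python3 -m jog '[[0,0.0003,-0.0005,0,0,0,0.016],[0,0,0,0,0,0,0.016]]'|grep -E "time|pos|rot|force:"
```

```text
time_s: 14.4
eef_pos: [526.3, -199.8, 110.3]
ee_rot: [0.0, 0.986, -0.165, 0.0]
force: [0.1, -4.2, 2.0]
grip_force: 54.1
```

```bash
python3 -m jog '[[0,0,-0.0005,0,0,0,0.016],[0,0,0,0,0,0,0.016]]'|grep -E "time|pos|rot|force:"
```

```text
time_s: 14.6
eef_pos: [526.1, -199.6, 110.6]
ee_rot: [0.0, 0.986, -0.165, -0.0]
force: [-0.2, -4.3, 1.7]
grip_force: 54.0
```

```bash
python3 -m jog '[[0,0,-0.0005,0,0,0,0.016],[0,0,0,0,0,0,0.016]]'|grep -E "time|pos|rot|force:"
```

```text
time_s: 14.8
eef_pos: [525.8, -199.5, 110.7]
ee_rot: [-0.0, 0.986, -0.165, -0.001]
force: [-1.6, -5.3, -0.4]
grip_force: 53.7
```

```bash
python3 -m jog '[[0,0.0005,0,0,0,0,0.016],[0,0,0,0,0,0,0.016]]'|grep -E "time|pos|rot|force:"
python3 - <<'E'
from h import *
im=eyes.capture("side")[:,:,::-1];cv2.imwrite("pics/s8.png",im)
cv2.imwrite("pics/s8c.png",cv2.resize(im[225:315,290:390],None,fx=6,fy=6,interpolation=3))
E
```

```text
time_s: 15.0
eef_pos: [525.7, -199.7, 110.7]
ee_rot: [-0.0, 0.986, -0.165, -0.001]
force: [-0.6, -3.0, -1.8]
grip_force: 53.6
```

View pics/s8c.png

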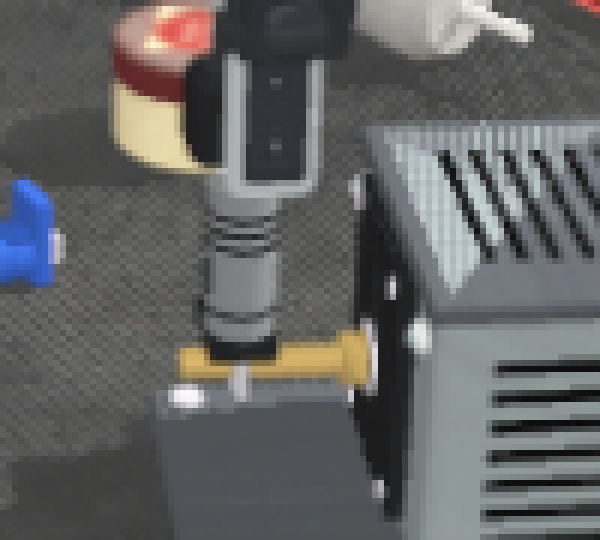

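The crop shows the shoe resting on the post at about (243,350), with the stem crossing in front of it down to about (240,395). That is a clipped-on hook. Releasing.

```bash
python3 -m jog '[[0,0,0,0,0,0,0.024],[0,0,0,0,0,0,0.034],[0,0,0,0,0,0,0.05],[0,0,0,0,0,0,0.05],[0,0,0,0,0,0,0.05]]'; python3 -m jog '[[0,0,-0.01,0,0,0,0.05],[0,0,-0.03,0,0,0,0.05],[0,0,-0.04,0,0,0,0.05],[-0.02,0,-0.04,0,0,0,0.05],[0,0,0,0,0,0,0.05]]';  python3 -m jog '[[0,0,0,0,0,0,0.05],[0,0,0,0,0,0,0.05]]'>/dev/null
python3 - <<'E'
from h import *
s=sense();print(s["eef_pos"])
a=eyes.capture("side")[:,:,::-1];C=cam("wrist",s);b=eyes.capture("wrist")[:,:,::-1]
p=proj(C,[526,-201,90])[0].astype(int);print(p); x0,y0=np.clip(p-60,0,None)
cv2.imwrite("pics/s9c.png",np.hstack([cv2.resize(a[210:310,290:390],(400,400),interpolation=3),cv2.resize(b[y0:y0+120,x0:x0+120],(400,400),interpolation=3)]))
E
```

```text
time_s: 15.55
eef_pos: [526.1, -199.9, 111.3]
ee_rot: [-0.0, 0.986, -0.165, -0.0]
force: [-0.2, 1.1, -0.3]
grip_width: 0.578
grip_force: 0.0
time_s: 16.05
eef_pos: [507.7, -193.9, 237.5]
ee_rot: [0.002, 0.986, -0.165, 0.004]
force: [0.5, 0.2, -0.7]
grip_width: 0.588
grip_force: 0.0
[ 506.94960296 -193.35142164  230.53795192]
[279 178]
```

View pics/s9c.png

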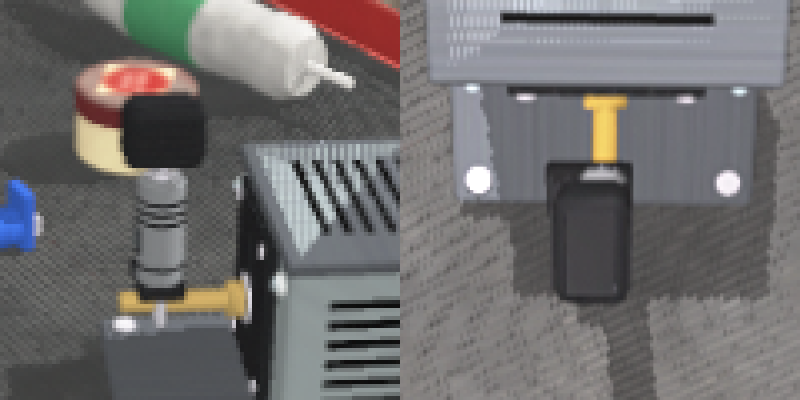

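The side crop shows the probe standing upright and clear of the gripper, shoe on the post and stem in front of it. In the wrist crop the knob at (592,240) is in line with the post at (605,130) to within a few mm. Handing in.

```bash
python3 -c "
from rig import finish_job
print(finish_job())"
```

```text
the job is handed in; nothing more can be done
None
```

I clipped the probe onto the post with the post home in the hook, released it upright about 47 mm in front of the tester's origin, and handed the job in after about 16 s; the hand-in returned no verdict.

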